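# Set the stock tags to match the bins

## Task

Go by what is in each bin and push the hinged tags over with a fingertip, so that only the heaped full bins show the round-disc face (tag tipped back towards its bin) and the nearly empty bins show the bar face (tag tipped towards the robot), each tag fallen fully over onto its stop. Do not flip tags that already match their bin, and do not pick up or shift the loose bush, block, spray can or screwdriver.

Things in the scene. Friction and masses are not known exactly. Their poses are not given: they have to be found in the camera images.
- board: dark steel stock board lying on the bench, 340 x 530 mm, 6 mm thick (its top is 6 mm above the bench). Origin on its underside, 80 mm nearer the robot than its centre; x points away from the robot, y along the row. Four bin stations stand on it in a row along y, about 120 mm apart, in any order, square to it.
- bin_bush_full: fixed station: blue open stock bin with its own hinged tag before it. It holds round steel bushes 24 mm in diameter, 30 mm long; FULL: parts heaped over the rim, up to 100 mm above the board. Origin on the board top, 25 mm straight below the tag's hinge axis (along y); x points from the tag to the bin, away from the robot. Bin: x = 110 to 220 mm, 100 mm wide, 70 mm high.
- bin_bush_low: fixed station: blue open stock bin with its own hinged tag before it. It holds round steel bushes 24 mm in diameter, 30 mm long; NEARLY EMPTY: only two parts on its floor. Origin on the board top, 25 mm straight below the tag's hinge axis (along y); x points from the tag to the bin, away from the robot. Bin: x = 110 to 220 mm, 100 mm wide, 70 mm high.
- bin_block_full: fixed station: blue open stock bin with its own hinged tag before it. It holds rectangular steel blocks 30 x 20 x 16 mm; FULL: parts heaped over the rim, up to 100 mm above the board. Origin on the board top, 25 mm straight below the tag's hinge axis (along y); x points from the tag to the bin, away from the robot. Bin: x = 110 to 220 mm, 100 mm wide, 70 mm high.
- bin_block_low: fixed station: blue open stock bin with its own hinged tag before it. It holds rectangular steel blocks 30 x 20 x 16 mm; NEARLY EMPTY: only two parts on its floor. Origin on the board top, 25 mm straight below the tag's hinge axis (along y); x points from the tag to the bin, away from the robot. Bin: x = 110 to 220 mm, 100 mm wide, 70 mm high.
- tag_bush_full (a joint): tag hinge of bin_bush_full, rad. 0: upright; +0.8: tipped towards its bin onto its stop, the face with the black ROUND DISC (32 mm) up = full; -0.8: tipped towards the robot onto its stop, the face with the black straight BAR (38 x 10 mm) up = reorder. It swings freely (60 g): pushed past upright it falls to the other stop and stays there.
- tag_bush_full_edge (a point): middle of the free edge of that tag, an aluminium plate 50 mm wide, 4 mm thick, edge 55 mm from the hinge axis. At a stop the edge is 63 mm above the board and 39 mm to one side of the hinge; upright, 80 mm above the board. Bracket uprights beside it at y = +-32 mm, 30 mm high; thin stop arms at y = +-20 to 34 mm, 42 mm high.
- tag_bush_low (a joint): tag hinge of bin_bush_low, rad. 0: upright; +0.8: tipped towards its bin onto its stop, the face with the black ROUND DISC (32 mm) up = full; -0.8: tipped towards the robot onto its stop, the face with the black straight BAR (38 x 10 mm) up = reorder. It swings freely (60 g): pushed past upright it falls to the other stop and stays there.
- tag_bush_low_edge (a point): middle of the free edge of that tag, an aluminium plate 50 mm wide, 4 mm thick, edge 55 mm from the hinge axis. At a stop the edge is 63 mm above the board and 39 mm to one side of the hinge; upright, 80 mm above the board. Bracket uprights beside it at y = +-32 mm, 30 mm high; thin stop arms at y = +-20 to 34 mm, 42 mm high.
- tag_block_full (a joint): tag hinge of bin_block_full, rad. 0: upright; +0.8: tipped towards its bin onto its stop, the face with the black ROUND DISC (32 mm) up = full; -0.8: tipped towards the robot onto its stop, the face with the black straight BAR (38 x 10 mm) up = reorder. It swings freely (60 g): pushed past upright it falls to the other stop and stays there.
- tag_block_full_edge (a point): middle of the free edge of that tag, an aluminium plate 50 mm wide, 4 mm thick, edge 55 mm from the hinge axis. At a stop the edge is 63 mm above the board and 39 mm to one side of the hinge; upright, 80 mm above the board. Bracket uprights beside it at y = +-32 mm, 30 mm high; thin stop arms at y = +-20 to 34 mm, 42 mm high.
- tag_block_low (a joint): tag hinge of bin_block_low, rad. 0: upright; +0.8: tipped towards its bin onto its stop, the face with the black ROUND DISC (32 mm) up = full; -0.8: tipped towards the robot onto its stop, the face with the black straight BAR (38 x 10 mm) up = reorder. It swings freely (60 g): pushed past upright it falls to the other stop and stays there.
- tag_block_low_edge (a point): middle of the free edge of that tag, an aluminium plate 50 mm wide, 4 mm thick, edge 55 mm from the hinge axis. At a stop the edge is 63 mm above the board and 39 mm to one side of the hinge; upright, 80 mm above the board. Bracket uprights beside it at y = +-32 mm, 30 mm high; thin stop arms at y = +-20 to 34 mm, 42 mm high.
- loose_bush: loose steel bush standing on the board between two tags, 30 mm diameter, 30 mm high, origin at the centre of its underside; bystander
- loose_block: loose steel block on the board between two tags, 30 x 24 mm, 20 mm high, origin at the centre of its underside; bystander
- spray_can: black spray can standing on the bench to the left of the space before the board, 54 mm diameter, 150 mm high, origin at the centre of its underside; bystander
- driver: black-handled screwdriver, 180 mm long, lying on the bench to the right of the space before the board, origin near its middle; bystander

How it is judged:
By the outcome, as a careful person would: the job done as asked, in the order asked, and still so for the second after the job is handed in, with the robot touching nothing.
It also fails if it takes over 42 s, if anything falls off the work surface, if the arm or the gripper's body presses on something with over 40 N, if the wrist force passes 120 N, or if a joint passes its speed limit or range.

## Robot

A 6-joint arm with a two-finger parallel gripper is mounted at the origin on the work surface. World frame = base frame: x ahead of the robot, y to its left, z up, the work surface at z = 0. Lengths are in m, angles in degrees, forces in N, time in s.
With the tool pointing down it reaches from about 0.4 to 0.925 m from the base axis. Payload 12.5 kg.
Tool frame: the origin (TCP) lies midway between the tips of the shut fingers; the grasp point (between the pads) lies 19 mm behind it; y points along the fingers, z is the direction in which the jaws open and shut, and the axes are right-handed (so a half turn about y gives the same grasp; the last joint's range is limited). The gripper opens to 95 mm and grips with 3 to 60 N. Pads are 20 mm wide; open, the fingers measure 119 mm over their backs; the gripper's body (75 mm by 180 mm) begins 59 mm behind the grasp point.
Start: joints at [66.543, 28.126, 89.318, -0, 62.55, -6.05], TCP at [0.187, 0.596, 0.215] pointing down, gripper open.
Joint ranges: [-177.58, 177.58], [-47.91, 125.51], [2.72, 160], [-65.01, 245.01], [3.68, 167.84], [-153.87, 153.87]. Speed limits (degrees/s): [127.2, 127.2, 159.86, 180, 180, 180].

## Interface

Orientations are given as [roll, pitch, yaw] about the fixed x, y, z axes, in that order (R = Rz(yaw) Ry(pitch) Rx(roll)).
In Python, from station import ctrl gives the robot as it stands. The module is installed in compiled form; this text tells all that it offers.
- The arm moves only by the tool step_arm, never from a script. Its argument "commands" is a list of rows, each a list of 3 entries, a list of its own where there are three numbers: the shift along the tool's x, y, z in cm, then the turn, a rotation vector about the tool's x, y, z in rad, then the opening in per cent of the stroke, from 0 (shut) to 100 (fully open). In form: [[[tx, ty, tz], [ax, ay, az], hand], ...]. A call has 1 to 8 rows; each row is the pose to reach, as a shift and turn from the pose commanded when the call began, along the tool's axes at that moment; what a row does not reach only later rows make up. A row lasts 1/8 s, in which the tool goes at most 62.5 mm and 10.7 degrees, less where a joint would pass 70% of its speed; a pose out of reach is approached as far as the arm can. A call with a gripper value outside its range is refused whole. The fingers move at their own pace and stop on an object; "squeeze" is the grip in N (left out, the last holds). Time passes only in rows, so rows that repeat a pose let the fingers close. It gives the time, the measured TCP pose, the force and the opening at its end, in the units of the state.
- ctrl.read_state(): the state, without advancing time (a new reading comes with each control period).
- ctrl.read_camera(name): name is "scene" or "side" or "wrist"; returns the picture (420x560x3 uint8, red, green, blue); there is no depth.
- ctrl.calibration(name): a dict with "K" (3x3 intrinsics, pixels), "R" (3x3) and "t" (3): a world point X has camera coordinates R X + t. Camera axes: x right, y down, z forward; pixel columns grow to the right and rows downward; lengths in m; the calibration is good to about 2 mm. A picture is of the moment at which its call begins: read the wrist's pose just before it. calibration takes no time and is no camera call; for the wrist camera it gives the pose at the moment of the call.
- ctrl.sign_off(): hands the job in, once; it reports no verdict.
The state is a dict: "time_s": time; "joints": joint angles; "joint_velocities": joint speeds; "effort": joint torques, N m; "position": TCP position; "ee_rot": TCP orientation; "contact_force": force on the tool from outside, world axes, zero at the start; "wrist_torque": the same for the moment, N m; "opening": finger opening in m.
Only numpy, scipy, OpenCV 4.12 (cv2) and the standard library are available. Lean on these libraries where they do the work, as an engineer would, in place of code of your own. Each camera call takes 0.05 s, during which the arm holds its last target. There are 200 camera calls.

## Working session

There is one attempt and no reset: what is moved stays moved. The work goes in short steps, Python scripts to look and compute and a tool call to move; the robot and the scene stay as the last step left them, time stands still between calls to the robot, and variables do not carry over. Pictures are saved under pics/ and viewed, about 8 in all and at most 12, crops included, and the job is handed in when it is done.

Besides the shell and the picture viewer there is one more tool, called after "Request:" by a JSON object that holds its "api" and its "payload", one argument or row to a line. step_arm: Moves the arm, as the interface text tells. Its arguments: {"type":"object","properties":{"commands":{"type":"array","items":{"type":"array"}},"squeeze":{"type":"number"}},"required":["commands"]}

```bash
mkdir -p pics
python3 - <<'E'
from station import ctrl
import cv2
s=ctrl.read_state();print(s['time_s'],s['position'],s['ee_rot'],s['opening'])
for n in("scene","side","wrist"):
    c=ctrl.calibration(n);print(n,c['K'].tolist() if hasattr(c['K'],'tolist') else c['K'],c['R'],c['t'])
    im=ctrl.read_camera(n)[:,:,::-1];cv2.imwrite(f"pics/{n}0.png",im)
E
```

```text
0.0 [0.18685885 0.59616464 0.21406559] [-9.00625455e+01  5.69711186e-03 -1.74048557e+01] 0.09522286443389806
scene [[438.86853951714505, 0.0, 277.69790424412486], [0.0, 438.86853951714505, 207.40018881323326], [0.0, 0.0, 1.0]] [[ 0.38026397  0.9247852  -0.0131012 ]
 [ 0.78787853 -0.33132314 -0.51910731]
 [-0.48440349  0.18707565 -0.85460866]] [-0.18193718 -0.29335361  1.28686351]
side [[505.0754242892742, 0.0, 281.3924115338811], [0.0, 505.0754242892742, 207.52722854005196], [0.0, 0.0, 1.0]] [[ 0.99641534 -0.08209931  0.02040022]
 [-0.03583761 -0.62809789 -0.77730863]
 [ 0.07662984  0.77379115 -0.62878862]] [-0.43288073  0.09424714  1.19450336]
wrist [[298.26611900154074, 0.0, 277.00200832249135], [0.0, 298.26611900154074, 210.41339135750667], [0.0, 0.0, 1.0]] [[ 0.29987341  0.95397736 -0.00177336]
 [ 0.91946243 -0.28852747  0.26709686]
 [ 0.25429269 -0.08172578 -0.96366806]] [-0.62529682 -0.02959164  0.39106898]
```

View pics/scene0.png

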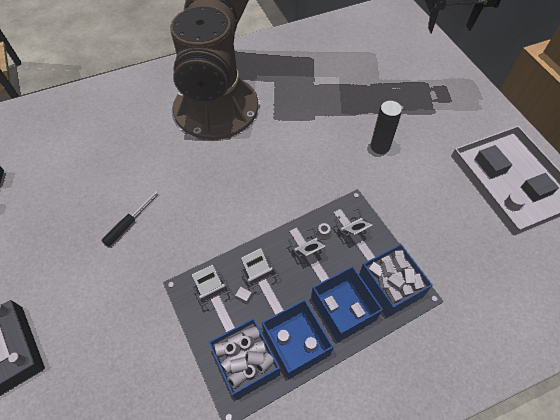

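View pics/side0.png

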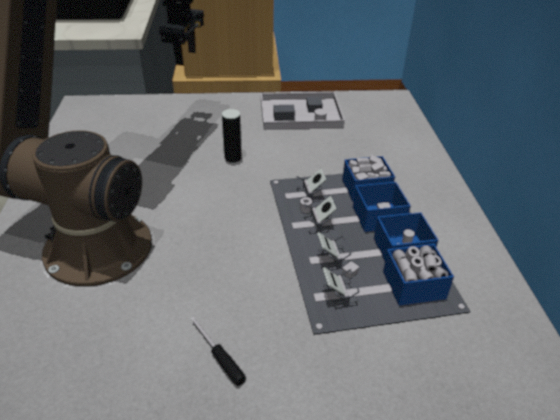

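The bins from −y to +y are bush full, bush low, block low and block full. I'll zoom in on the tags (scene, around 190–370 × 200–310).

Run:
```python
import cv2,numpy as np
a=cv2.imread("pics/scene0.png")[180:420,155:450]
b=cv2.imread("pics/side0.png")[160:330,265:475]
a=cv2.resize(a,(590,480),interpolation=3)
cv2.imwrite("pics/c1.png",cv2.resize(cv2.imread("pics/scene0.png")[185:315,160:385],(790,456),interpolation=cv2.INTER_CUBIC))
# board corners: dark mask
from station import ctrl
im=cv2.imread("pics/scene0.png");h=cv2.cvtColor(im,cv2.COLOR_BGR2HSV)
m=((h[...,2]<105)).astype(np.uint8);m[:185]=0
m=cv2.morphologyEx(m,cv2.MORPH_CLOSE,np.ones((15,15)))
cs=cv2.findContours(m,0,2)[0];c=max((c for c in cs if 250<c[:,0,0].mean()<350),key=cv2.contourArea)
print(cv2.contourArea(c));q=cv2.approxPolyDP(cv2.convexHull(c),8,True)[:,0];print(q.tolist())
C=ctrl.calibration("scene");K,R,t=[np.array(C[k]) for k in "KRt"]
def ray(K,R,t,p,z):
    o=-R.T@t;d=R.T@np.linalg.inv(K)@[*p,1];return o+d*(z-o[2])/d[2]
for p in list(q)+[(171,284),(356,195),(228,417),(434,298)]:print(p,ray(K,R,t,p,.006).round(4))
```

```text
34626.5
[[357, 190], [442, 302], [254, 419], [218, 419], [163, 282]]
[357 190] [0.4219 0.2427 0.006 ]
[442 302] [0.7572 0.2768 0.006 ]
[254 419] [ 0.8173 -0.1889  0.006 ]
[218 419] [ 0.7906 -0.2535  0.006 ]
[163 282] [ 0.474  -0.2806  0.006 ]
(171, 284) [ 0.4857 -0.265   0.006 ]
(356, 195) [0.4344 0.2333 0.006 ]
(228, 417) [ 0.7947 -0.2344  0.006 ]
(434, 298) [0.7426 0.2657 0.006 ]
```

View pics/c1.png

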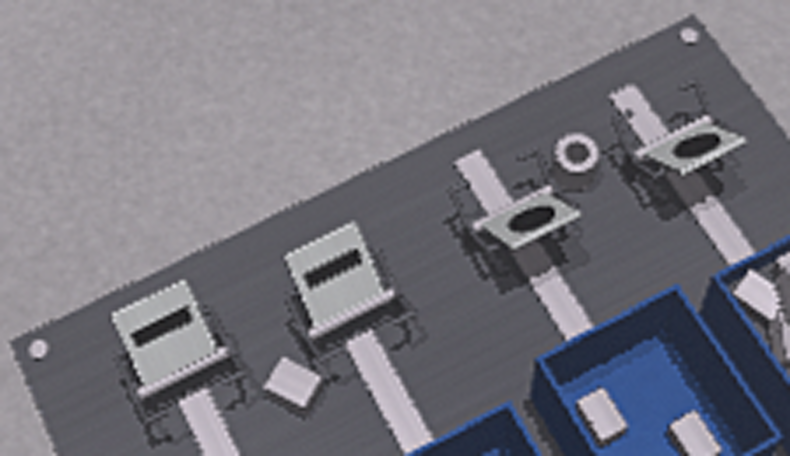

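Seen in the crop, from left to right:
- **Bush full:** shows the bar, at crop (165,340). This is wrong.
- **Bush low:** shows the bar. This is right.
- **Block low:** shows the disc, at crop (530,220). This is wrong.
- **Block full:** shows the disc. This is right.

So I need to flip tag 1 towards its bin and tag 3 towards the robot.

```bash
cat > h.py <<'E'
from station import ctrl
import cv2,numpy as np
def cal(n): C=ctrl.calibration(n);return [np.array(C[k]) for k in "KRt"]
def ray(c,p,z):
    K,R,t=c;o=-R.T@t;d=R.T@np.linalg.inv(K)@[*p,1];return o+d*(z-o[2])/d[2]
def proj(c,X):
    K,R,t=c;x=K@(R@X+t);return x[:2]/x[2]
E
python3 - <<'E'
from h import *
c=cal("scene");s=790/225
g=lambda u,v,z:ray(c,(160+u/s,185+v/s),z)[:2]
a=np.radians(5.69);ex=np.array([np.cos(a),np.sin(a)]);ey=np.array([-ex[1],ex[0]])
mid=(np.array([.4219,.2427])+[.474,-.2806])/2; O=mid+.09*ex;print("O",O)
L=lambda p:np.round([(p-O)@ex,(p-O)@ey],4)
for n,u,v,z in[("e1",148.5,297,.069),("e2",320,239.5,.069),("e3",548,229,.069),("e4",712,156,.069),("b3",606,324,.076),("b2r",512,408,.076),("b4l",712,275,.076),("b3r",678,290,.076),("b3l",535,358,.076),("bush",577,153,.036),("block",295,384,.026),
 ("hinge1",185,372,.031),("hinge2",352,315,.031)]:
    p=g(u,v,z);print(n,p.round(4),L(p))
E
```

```text
O [ 0.53750656 -0.01002685]
e1 [ 0.5091 -0.1874] [-0.0458 -0.1737]
e2 [ 0.5134 -0.0765] [-0.0305 -0.0638]
e3 [0.5619 0.0581] [0.031  0.0653]
e4 [0.5555 0.1772] [0.0365 0.1846]
b3 [0.6354 0.0617] [0.1046 0.0617]
b2r [ 0.6614 -0.0118] [ 0.1231 -0.0141]
b4l [0.6316 0.1354] [0.1081 0.1354]
b3r [0.6324 0.1117] [0.1065 0.1118]
b3l [0.6386 0.0134] [0.1029 0.0133]
bush [0.5048 0.1083] [-0.0208  0.1209]
block [ 0.5802 -0.1212] [ 0.0314 -0.1149]
hinge1 [ 0.5483 -0.1822] [-0.0063 -0.1724]
hinge2 [ 0.553  -0.0723] [ 0.0092 -0.0635]
```

Request:
{"api": "step_arm", "payload": {
  "commands": [
    [[54.6,1,-39.1],[0,-0.403,0],0],
    [[54.6,1,-39.1],[0,-0.403,0],0],
    [[54.6,1,-39.1],[0,-0.403,0],0],
    [[54.6,1,-39.1],[0,-0.403,0],0],
    [[54.6,1,-39.1],[0,-0.403,0],0],
    [[54.6,1,-39.1],[0,-0.403,0],0],
    [[54.6,1,-39.1],[0,-0.403,0],0],
    [[54.6,1,-39.1],[0,-0.403,0],0]
  ]
}}

```text
time_s: 1.15
position: [0.4863, 0.1985, 0.2073]
ee_rot: [-90.0, -0.0, 5.7]
contact_force: [1.0, 1.7, -1.0]
opening: 0.0208
```

Request:
{"api": "step_arm", "payload": {
  "commands": [
    [[9,0,-14.9],[0,0,0],0],
    [[9,0,-14.9],[0,0,0],0],
    [[9,0,-14.9],[0,0,0],0],
    [[9,0,-14.9],[0,0,0],0],
    [[9,0,-14.9],[0,0,0],0]
  ]
}}

```text
time_s: 1.78
position: [0.5891, 0.0612, 0.2069]
ee_rot: [-90.0, 0.1, 5.7]
contact_force: [-0.7, 0.1, -0.8]
opening: 0.0005
```

Run:
```python
from h import *
print(ctrl.read_state()['position'])
c=cal("wrist");im=ctrl.read_camera("wrist")[:,:,::-1].copy();cv2.imwrite("pics/w_raw.png",im)
a=np.radians(5.69);ex=np.array([np.cos(a),np.sin(a),0]);ey=np.array([-ex[1],ex[0],0])
S=np.array([.5252,.0531,.006])
for dx in(0,.039):
  for dy in(-.025,.025):
    u=proj(c,S+dx*ex+dy*ey+[0,0,.025 if dx==0 else .063]);print(dx,dy,u.round(1));cv2.circle(im,tuple(int(v) for v in u),3,(0,0,255),-1)
cv2.imwrite("pics/w1.png",im)
im=ctrl.read_camera("side")[:,:,::-1].copy();c=cal("side")
for S in(S,np.array([.5482,-.1828,.006])):
  sg=1 if S[1]>0 else -1
  for dx,z in((0,.025),(sg*.039,.063)):
   for dy in(-.025,.025):
    u=proj(c,S+dx*ex+dy*ey+[0,0,z]);im[int(u[1]),int(u[0])]=(0,0,255)
im=cv2.resize(im[150:310,240:440],(800,640)[:2],interpolation=0)[:600];cv2.imwrite("pics/s1.png",im)
```

```text
[0.58913091 0.06123495 0.20689828]
0 -0.025 [252.4 137.7]
0 0.025 [296.8 137.7]
0.039 -0.025 [250.3 177.5]
0.039 0.025 [298.5 177.5]
```

View pics/w1.png

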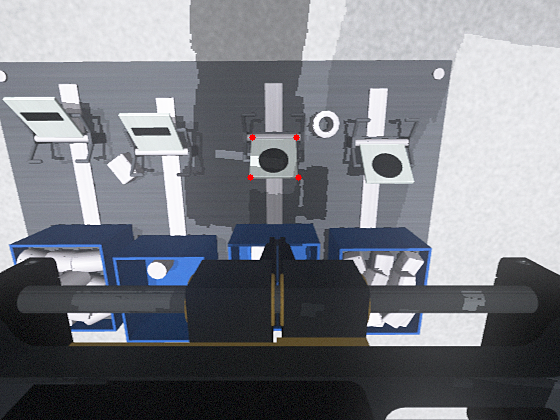

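View pics/s1.png

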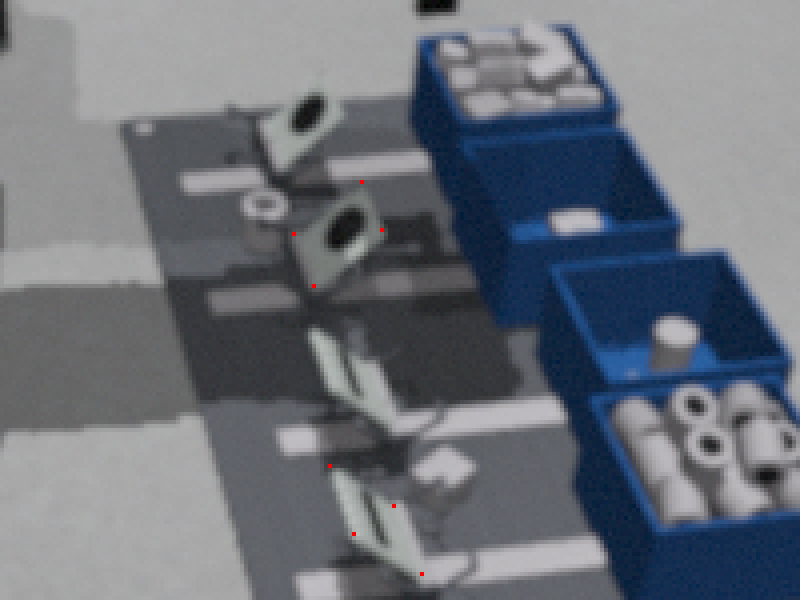

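All the projected corners land on the tags in both views: tag 3 at wrist (250–298, 137–177), and tag 1 in the side crop. I'll descend behind tag 3.

Request:
{"api": "step_arm", "payload": {
  "commands": [
    [[0.3,5,0],[0,0,0],0],
    [[0.3,10,0],[0,0,0],0],
    [[0.3,14.8,0],[0,0,0],0],
    [[0.3,14.8,0],[0,0,0],0],
    [[0.3,14.8,0],[0,0,0],0],
    [[-1,14.8,0],[0,0,0],0]
  ]
}}

```text
time_s: 2.62
position: [0.5805, 0.0603, 0.0613]
ee_rot: [-90.0, -0.2, 5.7]
contact_force: [-0.9, 0.2, 0.9]
opening: 0.0005
```

Request:
{"api": "step_arm", "payload": {
  "commands": [
    [[-1,0,0],[0,0,0],0],
    [[-2,0,0],[0,0,0],0],
    [[-3,0,0],[0,0,0],0],
    [[-4,0,0],[0,0,0],0],
    [[-4.8,0,0],[0,0,0],0],
    [[-5.6,0,0],[0,0,0],0],
    [[-5.6,0,0],[0,0,0],0],
    [[-5.6,0,0],[0,0,0],0]
  ]
}}

```text
time_s: 3.62
position: [0.5243, 0.0545, 0.0593]
ee_rot: [-90.0, -0.0, 5.7]
contact_force: [0.1, -0.6, 0.8]
opening: 0.0005
```

Request:
{"api": "step_arm", "payload": {
  "commands": [
    [[-0.8,0,0],[0,0,0],0],
    [[-0.8,0,0],[0,0,0],0],
    [[-0.8,-5,0],[0,0,0],0],
    [[-0.8,-10,0],[0,0,0],0],
    [[-0.8,-14,0],[0,0,0],0],
    [[-0.8,-14,0],[0,0,0],0]
  ]
}}

```text
time_s: 4.38
position: [0.5171, 0.0537, 0.202]
ee_rot: [-90.0, -0.3, 5.7]
contact_force: [0.3, 0.7, -0.1]
opening: 0.0003
```

Request:
{"api": "step_arm", "payload": {
  "commands": [
    [[-5.8,0,-5.9],[0,0,0],0],
    [[-5.8,0,-11.9],[0,0,0],0],
    [[-5.8,0,-17.9],[0,0,0],0],
    [[-5.8,0,-23.8],[0,0,0],0],
    [[-5.8,0,-23.8],[0,0,0],0],
    [[-5.8,0,-23.8],[0,0,0],0]
  ]
}}

```text
time_s: 5.12
position: [0.4814, -0.1888, 0.1982]
ee_rot: [-89.9, 0.1, 5.6]
contact_force: [0.3, 1.1, -0.2]
opening: 0.0004
```

Run:
```python
from h import *
s=ctrl.read_state();p=s['position']
a=np.radians(5.69);ex=np.array([np.cos(a),np.sin(a)]);ey=np.array([-ex[1],ex[0]])
d=p[:2]-[.5482,-.1828];print(p,d@ex,d@ey,s['time_s'])
b=ctrl.read_camera("scene")[:,:,::-1][175:315,160:385]
cv2.imwrite("pics/s2.png",cv2.resize(b,(790,492),interpolation=2))
```

```text
[ 0.48137632 -0.18881832  0.19819362] -0.0670911277858485 0.0006366391916599549 5.125
```

View pics/s2.png

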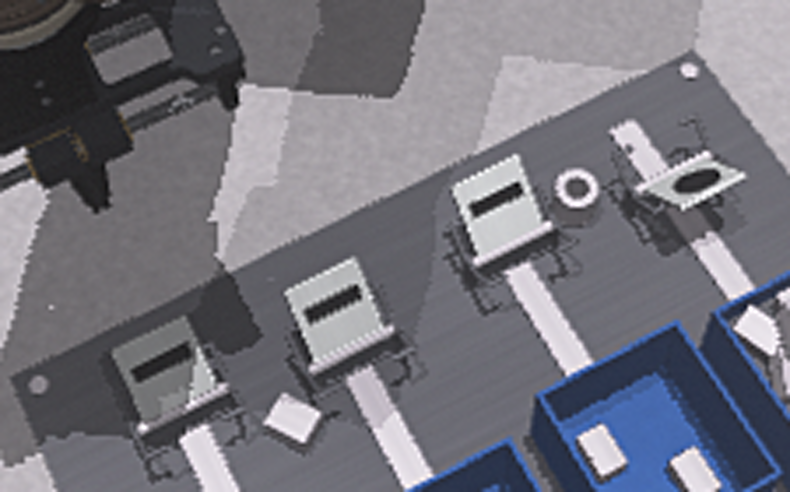

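Tag 3 now shows its bar at crop (500,200). Next is tag 1.

Request:
{"api": "step_arm", "payload": {
  "commands": [
    [[0,5,0],[0,0,0],0],
    [[0,10,0],[0,0,0],0],
    [[0,14,0],[0,0,0],0],
    [[0,14,0],[0,0,0],0],
    [[0,14,0],[0,0,0],0],
    [[1,14,0],[0,0,0],0]
  ]
}}

```text
time_s: 5.92
position: [0.4926, -0.1879, 0.061]
ee_rot: [-90.1, -0.1, 5.7]
contact_force: [0.2, 0.3, 0.7]
opening: 0.0002
```

Request:
{"api": "step_arm", "payload": {
  "commands": [
    [[1,0,0],[0,0,0],0],
    [[2,0,0],[0,0,0],0],
    [[3,0,0],[0,0,0],0],
    [[4,0,0],[0,0,0],0],
    [[5,0,0],[0,0,0],0],
    [[5.8,0,0],[0,0,0],0],
    [[6.4,0,0],[0,0,0],0],
    [[6.4,0,0],[0,0,0],0]
  ]
}}

```text
time_s: 6.92
position: [0.5558, -0.1815, 0.0591]
ee_rot: [-90.0, -0.0, 5.7]
contact_force: [0.3, -0.3, 0.2]
opening: 0.0008
```

Request:
{"api": "step_arm", "payload": {
  "commands": [
    [[0,0,0],[0,0,0],0],
    [[0,-5,0],[0,0,0],0],
    [[0,-10,0],[0,0,0],0],
    [[0,-15,0],[0,0,0],0],
    [[-6,-15,0],[0,0,0],0],
    [[-12,-15,0],[0,0,0],0],
    [[-12,-15,0],[0,0,0],0]
  ]
}}

```text
time_s: 7.8
position: [0.4329, -0.1932, 0.2097]
ee_rot: [-90.0, 0.0, 5.6]
contact_force: [0.9, 0.2, 1.9]
opening: 0.0001
```

Run:
```python
from h import *
s=ctrl.read_state();print(s['position'],s['time_s'])
a=ctrl.read_camera("scene")[:,:,::-1][175:315,160:385]
b=ctrl.read_camera("side")[:,:,::-1][160:310,250:450]
a=cv2.resize(a,(482,300),interpolation=2);b=cv2.resize(b,(400,300),interpolation=2);o=np.zeros((600,482,3),np.uint8);o[:300]=a;o[300:,:400]=b
cv2.imwrite("pics/s3.png",o)
```

```text
[ 0.43294207 -0.193225    0.20969042] 7.8
```

View pics/s3.png

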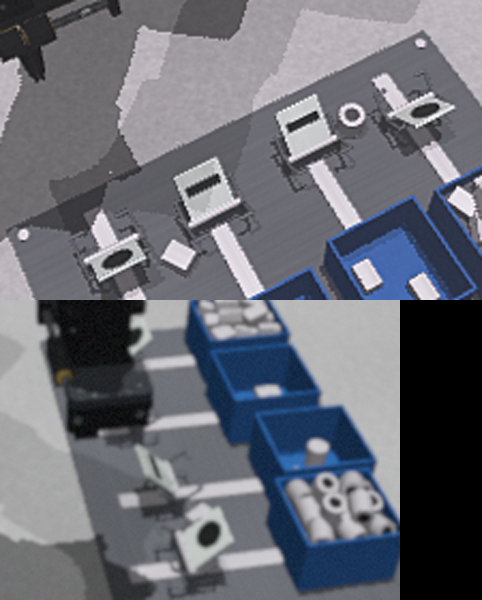

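Tag 1 now shows the disc at (118,258). The tags read disc, bar, bar, disc, and the loose parts haven't moved.

```bash
python3 -c "
from station import ctrl
print(ctrl.sign_off())"
```

```text
the job is handed in; nothing more can be done
None
```

The job is done and handed in after about 8 s of robot time. I flipped the two tags that didn't match their bins: bush low and block full were already right, so I left them alone.

- **Bush full:** its tag showed the bar, so I tipped it back towards its bin and it now shows the disc.
- **Block low:** its tag showed the disc, so I tipped it towards the robot and it now shows the bar.

**Last checks:**
- **Tags:** the final scene picture shows disc, bar, bar, disc from −y to +y. The two flipped tags look the same as the untouched ones resting on their stops, though I judged that by eye and didn't measure the angles.
- **Loose items:** the bush and block look unmoved. The spray can and screwdriver were outside the final crops, but the gripper stayed clear of both.
- **Forces:** readings stayed within about 2 N, and the gripper was clear of everything when I handed in. No check failed or disagreed.

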